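Clear the divider and draw the arm splint out of the half-open carton

ROBOT

A 7-joint arm with a two-finger parallel gripper is mounted at the origin on the work surface. World frame = base frame: x ahead of the robot, y to its left, z up, the work surface at z = 0. Lengths are in m, angles in rad, forces in N, time in s.
With the tool pointing down it reaches from about 0.425 to 0.925 m from the base axis. Payload 6.8 kg.
Tool frame: the origin (TCP) lies on the mounting face of the last link; the fingertips stand 173 mm ahead of it and the grasp point (between the pads) lies 155 mm ahead of it (grip_point_offset is the distance from the TCP to the grasp point, in m); x points along the fingers, z is the direction in which the jaws open and shut, and the axes are right-handed (so a half turn about x gives the same grasp; the last joint's range is limited). The gripper opens to 85 mm and grips with 20 to 120 N. Pads are 22 mm wide; open, the fingers measure 114 mm over their backs; the gripper's body (76 mm by 85 mm) begins 54 mm behind the grasp point. The pads swing forward as they close: fully open they stand 13 mm farther back than shut.
Start: joints at [-1.457, 0.477, 0.022, 1.555, -0.011, 1.109, -0.083], TCP at [0.148, 0.658, 0.405] pointing down, gripper open.
Joint ranges: [-2.96, 2.96], [-0.34, 2.1], [-1.41, 1.46], [0.24, 2.44], [-1.37, 4.51], [0.17, 1.92], [-2.96, 2.96]. Speed limits (rad/s): [2.39, 2.39, 3.14, 3.14, 3.14, 3.14, 3.14].

INTERFACE

Orientations are given as a rotation vector (axis times angle).
In Python, from bench import * gives the robot as it stands. The module is installed in compiled form; this text tells all that it offers.
- The arm moves only by the tool servo_tool, never from a script. Its argument "motion" is a list of rows, each a list of 5 numbers: the shift along the tool's x, y, z in m, then the turn about the tool's x in degrees, then the gripper command: -1 is fully open, 1 is shut, values between are in proportion. In form: [[dx, dy, dz, turn, fingers], ...]. A call has 1 to 8 rows; each row is the pose to reach, as a shift and turn from the pose measured when the call began, along the tool's axes at that moment; what a row does not reach only later rows make up. A row lasts 1/10 s, in which the tool goes at most 50 mm and 8.59 degrees, less where a joint would pass 70% of its speed; a pose out of reach is approached as far as the arm can. A call with a gripper value outside its range is refused whole. The fingers move at their own pace and stop on an object; "force" is the grip in N (left out, the last holds). Time passes only in rows, so rows that repeat a pose let the fingers close. It gives the time, the measured TCP pose, the force and the opening at its end, in the units of the state.
- get_obs(): the state, without advancing time (a new reading comes with each control period).
- grab_frame(name): name is "side" or "top"; returns the picture (384x512x3 uint8, red, green, blue); there is no depth.
- camera_params(name): a dict with "mtx" (3x3 intrinsics, pixels), "world_to_cam" (4x4, takes a point from world to camera coordinates). Camera axes: x right, y down, z forward; pixel columns grow to the right and rows downward; lengths in m; the calibration is good to about 2 mm. A picture is of the moment at which its call begins. camera_params takes no time and is no camera call.
- hand_in(): hands the job in, once; it reports no verdict.
The state is a dict: "clock": time; "joints": joint angles; "qvel": joint speeds; "tau": joint torques, N m; "tcp_pos": TCP position; "orientation": TCP orientation; "contact_force": force on the tool from outside, world axes, zero at the start; "moment": the same for the moment, N m; "grip_width": finger opening in m.
Only numpy, scipy, OpenCV 4.12 (cv2) and the standard library are available. Lean on these libraries where they do the work, as an engineer would, in place of code of your own. Each camera call takes 0.05 s, during which the arm holds its last target. There are 200 camera calls.

TASK

The divider hanging across the carton's opening is in the way of the orange arm splint underneath: take it out and slide it down edgewise into the guide slot of the blue bin until its ears rest on the bin's rim, and let go of it. Then tilt the splint, draw it diagonally out from under the carton's hood through the opening, and finish while still gripping it, holding the whole splint still, a hand's width or more above the carton's top touching nothing but the gripper, with the jar, tape roll and small box on the table left where they were.

Things in the scene. Friction and masses are not known exactly. Their poses are not given: they have to be found in the camera images.
- carton: Cardboard carton, does not move. Outer 322 (x) x 132 (y) mm, walls and floor 6 mm thick. Origin: centre of its underside; x runs lengthwise to the open end. x < -30 mm is under a fixed hood, the rest is open above. Side walls: 50 mm high from x = -30 to 105, 80 mm from there to the end wall. Inside, cross ribs (16 mm wide, tops at 20 mm, at x = -90 and 20 mm) carry the splint; floor top at 6 mm.
- hood_edge (a point): Middle of the lower edge of the carton's hood (x = -30 mm, 90 mm up; hood top at 94 mm). From here to the end wall the opening is 185 mm long, too short for the splint to come out level.
- end_wall (a point): Middle of the top of the carton's end wall at its open end (100 mm high, 6 mm thick). The splint clears it and the hood when its front end is raised 17 to 23 degrees with the back end still near its starting place; then draw it out along its own length.
- splint: Loose orange rigid arm splint, straight bar 280 (x) x 30 (y) x 18 (z) mm, rounded ends, grey pad strip on top, 80 to 150 g. Origin: middle of its underside; x along its length. Starts level on the carton's ribs (underside at 20 mm), about lengthwise, +x (front) end in the open half, the rest under the hood. Grip it across its 30 mm width from above, e.g. 95 mm from the front end.
- splint_front (a point): Centre of the splint's +x end face (140 mm from its middle, 9 mm above its underside)
- splint_back (a point): Centre of the splint's -x end face (the end that starts under the hood)
- divider: Loose flat green divider, 70 to 120 g. Origin: its middle, at the underside of its ears. Blade below: 8 (x) x 106 (y) mm, 28 deep. Ears above: bar 8 x 132 mm, 10 high. Then the white grip tab. Starts upright across the carton's opening at carton x = 128 mm, blade over the splint, ears on the side walls (80 mm up) between white stops 12 mm apart and 8 high.
- divider_tab (a point): Point to pinch on the divider's white tab, 44 mm above its origin. The tab is 12 mm thick (x), 40 mm wide (y), from 10 to 60 mm above the origin; pinch from above across its thickness.
- bin: Blue open bin that does not move, 180 (x) x 132 (y) x 60 (z) mm, walls 6 mm thick. Origin: centre of its underside on the table. White guide ribs on its two long inner walls form a slot across its middle (along y).
- bin_slot (a point): Centre of the bin's slot at rim height (60 mm up); x across the slot, y along it. Slot 13 mm wide, 120 mm long between the walls, flared to about 29 mm over its top 18 mm; ribs reach 13 mm in from each wall. Seated, the divider's origin is here, its y along the slot (either way round), ears on the rim.
- jar: Bystander: amber glass jar 56 mm wide, 70 mm high, white lid, between carton and bin at the far side. Origin: centre of underside.
- tape: Bystander: white roll of tape lying flat, 80 mm wide, 25 mm high. Origin: centre of underside.
- smallbox: Bystander: white paper box 60 x 90 x 45 mm, at the left. Origin: centre of underside.
Not all that is in view belongs to the job. Of the things like the divider, leave any that is pink or purple; of the rest the larger one is meant.

How it is judged:
On the way, in this order (a step that is already met when the one before it is completed fails the run):
1. the divider is seated in the blue bin's guide slot and let go, the splint still lying in the carton (x of divider in the frame of bin_slot between -0.007 and 0.007 m and y of divider in the frame of bin_slot between -0.008 and 0.008 m and z of divider in the frame of bin_slot between -0.005 and 0.005 m and angle between divider's own z axis and vertical below 0.25 rad and contact force between the fingers and divider below 0.05 N and linear speed of divider below 0.03 m/s and height (world z) of each of splint_front, splint_back below 0.06 m), for 0.3 s.
2. the splint is tilted through the opening: front end up above the end wall, back end still low in the carton (height (world z) of splint_front above 0.095 m and height (world z) of splint_back below 0.075 m), for 0.05 s.
At the end, for the whole second after the job is handed in: Divider origin within 7 mm across, 8 mm along, 5 mm in height of bin_slot, upright within 14 degrees, released, at rest; the gripper holds the splint still (under 30 mm/s), both ends over 160 mm above the table, touching no carton, divider, bin or bystander (x of divider in the frame of bin_slot between -0.007 and 0.007 m and y of divider in the frame of bin_slot between -0.008 and 0.008 m and z of divider in the frame of bin_slot between -0.005 and 0.005 m and angle between divider's own z axis and vertical below 0.25 rad and contact force between each of the fingers, splint and divider below 0.05 N and linear speed of each of divider, splint below 0.03 m/s and height (world z) of each of splint_front, splint_back above 0.16 m and contact force between the fingers and splint above 1 N and contact force between splint and carton below 0.05 N and contact force between splint and bin below 0.05 N and contact force between splint and jar below 0.05 N and contact force between splint and tape below 0.05 N and contact force between splint and smallbox below 0.05 N); the arm keeps its last pose, push and grip.
It fails at once if a bystander is moved by more than 40 mm (distance of any of jar, tape, smallbox from where it was at the start of the episode above 0.04 m).
It also fails if it takes over 54 s, if anything falls off the work surface, if the arm or the gripper's body presses on something with over 40 N, if the wrist force passes 120 N, or if a joint passes its speed limit or range.

## Working session

There is one attempt and no reset: what is moved stays moved. The work goes in short steps, Python scripts to look and compute and a tool call to move; the robot and the scene stay as the last step left them, time stands still between calls to the robot, and variables do not carry over. Pictures are saved under pics/ and viewed, about 8 in all and at most 12, crops included, and the job is handed in when it is done.

Besides the shell and the picture viewer there is one more tool, called by a JSON object that holds its "method" and its "body", one argument or row to a line. servo_tool: Moves the arm, as the interface text tells. Its arguments: {"type":"object","properties":{"motion":{"type":"array","items":{"type":"array","items":{"type":"number"}}},"force":{"type":"number"}},"required":["motion"]}

```bash
mkdir -p pics
python3 - <<'E'
from bench import *
import cv2,numpy as np
print(get_obs())
for n in("side","top"):
    p=camera_params(n);print(n,p["mtx"].round(1).tolist(),p["world_to_cam"].round(4).tolist())
    f=grab_frame(n);np.save(f"pics/{n}0.npy",f);cv2.imwrite(f"pics/{n}0.png",cv2.resize(f[:,:,::-1],(800,600)))
E
```

```text
{'clock': 0.0, 'joints': array([-1.45713115,  0.47780757,  0.02231471,  1.55647424, -0.01146421,
        1.10929493, -0.08311727]), 'qvel': array([-1.80696262e-03, -9.48881846e-04,  1.40399129e-03, -6.40354537e-04,
        4.24796952e-04,  1.56333049e-03,  3.11292119e-05]), 'tau': array([-2.09317623e-04, -5.96438742e+01,  1.60765104e+00, -2.81200022e+01,
        1.23702458e-02,  9.25536908e-03, -2.65579292e-07]), 'tcp_pos': array([0.14838905, 0.6581972 , 0.40371032]), 'orientation': array([-1.04560105,  1.30733556,  1.04346156]), 'contact_force': array([ 0.40816325,  0.13400916, -0.11252918]), 'moment': array([0.01045955, 0.00965895, 0.02755426]), 'grip_width': 0.08525665304742606}
side [[430.2, 0.0, 257.9], [0.0, 430.2, 198.5], [0.0, 0.0, 1.0]] [[0.7402, -0.6723, 0.0044, -0.3568], [-0.3522, -0.3933, -0.8493, 0.314], [0.5727, 0.6271, -0.5279, 0.8235], [0.0, 0.0, 0.0, 1.0]]
top [[410.3, 0.0, 257.1], [0.0, 410.3, 193.1], [0.0, 0.0, 1.0]] [[-0.0138, -0.9998, -0.0141, 0.0723], [-0.9926, 0.0154, -0.1206, 0.5303], [0.1208, 0.0124, -0.9926, 1.1899], [0.0, 0.0, 0.0, 1.0]]
```

View pics/top0.png

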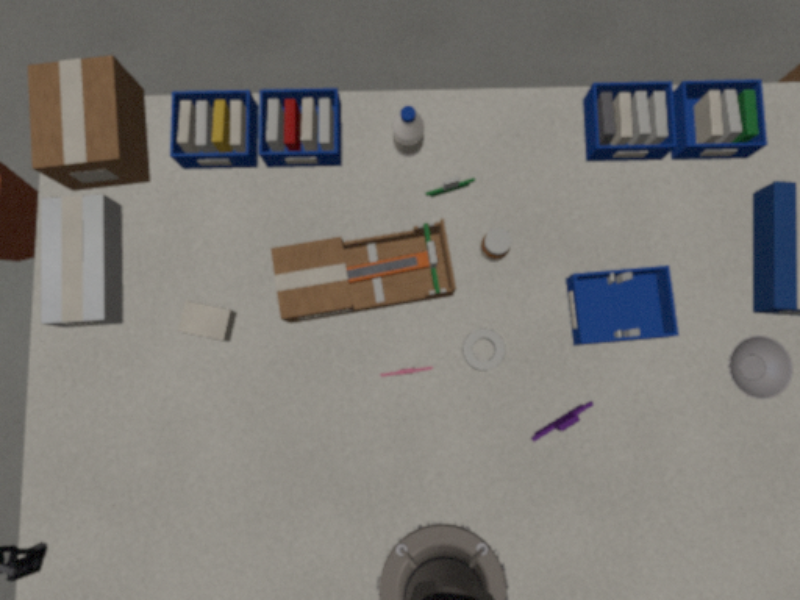

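View pics/side0.png

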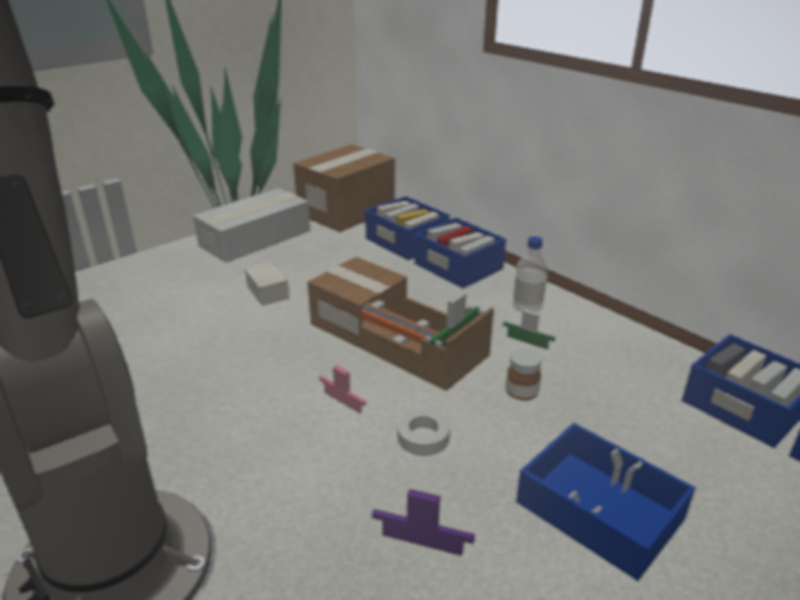

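The top view shows the carton at (275–455, 225–320), with its open end to the right. The green divider is at about (431, 258) and the bin at (570–677, 267–345). The side view shows the divider tab at (457, 308) and the bin ribs at (625, 470). The other dividers (pink, purple, small green) are decoys. Next I'll measure on enlarged crops.

```bash
cat > h.py <<'E'
import numpy as np,cv2
from bench import *
from scipy.spatial.transform import Rotation as Ro
P={n:camera_params(n) for n in("side","top")}
def proj(n,X):
    q=P[n]["world_to_cam"]@np.r_[X,1]; u=P[n]["mtx"]@q[:3]; return u[:2]/u[2]
def PM(n): return P[n]["mtx"]@P[n]["world_to_cam"][:3]
def tri(ut,us):
    X=cv2.triangulatePoints(PM("top"),PM("side"),np.float64(ut).reshape(2,1),np.float64(us).reshape(2,1))[:,0];X=X[:3]/X[3]
    return X,np.abs(proj("top",X)-ut).max()
def plane(n,u,z):
    M=PM(n);H=np.c_[M[:,0],M[:,1],M[:,2]*z+M[:,3]];q=np.linalg.solve(H,np.r_[u,1]);return q[:2]/q[2]
def tile(f,x,y,w,h,k):
    c=cv2.resize(f[y:y+h,x:x+w,::-1],None,fx=k,fy=k,interpolation=cv2.INTER_CUBIC)
    c=np.clip(c.astype(float)*1.4,0,255).astype(np.uint8)
    for i in range(0,w,10):
        cv2.line(c,(int(i*k),0),(int(i*k),5),(0,0,255),1);cv2.putText(c,str(x+i),(int(i*k),14),0,.3,(0,0,255),1)
    for j in range(0,h,10):
        cv2.line(c,(0,int(j*k)),(5,int(j*k)),(0,0,255),1);cv2.putText(c,str(y+j),(6,int(j*k)+4),0,.3,(0,0,255),1)
    return c
E
python3 - <<'E'
from h import *
t=np.load("pics/top0.npy");s=np.load("pics/side0.npy")
a=tile(t,170,138,125,75,3.2);b=tile(t,350,160,100,75,4)
c=tile(s,190,160,133,100,3);d=tile(s,325,265,125,110,2.7)
im=np.zeros((600,800,3),np.uint8)
for T,(x,y) in((a,(0,0)),(b,(400,0)),(c,(0,300)),(d,(400,300))):
    T=T[:300,:400];im[y:y+T.shape[0],x:x+T.shape[1]]=T
cv2.imwrite("pics/crop1.png",im)
def comp(f,hsvlo,hsvhi,roi):
    x,y,w,h=roi;m=cv2.inRange(cv2.cvtColor(f[y:y+h,x:x+w],cv2.COLOR_RGB2HSV),hsvlo,hsvhi)
    n,l,st,ce=cv2.connectedComponentsWithStats(m)
    for i in range(1,n):
        if st[i,4]>8:
            p=np.float32(np.argwhere(l==i)[:,::-1])+[x,y];print(roi[:2],st[i,4],(ce[i]+[x,y]).round(1),cv2.boxPoints(cv2.minAreaRect(p.astype(np.float32))).round(1).tolist())
g=((45,90,30),(85,255,255));o=((3,130,60),(17,255,255));bl=((105,130,40),(125,255,255))
print("green");comp(t,*g,(260,135,35,70));comp(s,*g,(260,180,60,50))
print("orange");comp(t,*o,(170,138,125,75));comp(s,*o,(190,160,133,100))
print("blue");comp(t,*bl,(350,160,100,75));comp(s,*bl,(325,265,125,110))
print("white bin");comp(t,(0,0,115),(180,70,255),(375,165,50,60));comp(s,(0,0,105),(180,75,255),(350,280,70,60))
C=[-(P[n]["world_to_cam"][:3,:3].T@P[n]["world_to_cam"][:3,3]).round(3) for n in P];print(C)
ob=get_obs();print(Ro.from_rotvec(ob["orientation"]).as_matrix().round(3))
E
```

```text
green
(260, 135) 32 [272.8 148.4] [[271.0, 144.0], [274.0, 144.0], [274.0, 153.0], [271.0, 153.0]]
(260, 135) 43 [278.1 178.8] [[275.3999938964844, 172.10000610351562], [278.1000061035156, 171.60000610351562], [281.20001220703125, 186.8000030517578], [278.5, 187.3000030517578]]
(260, 180) 17 [301.3 199.9] [[298.1000061035156, 200.60000610351562], [303.3999938964844, 197.10000610351562], [304.79998779296875, 199.1999969482422], [299.5, 202.6999969482422]]
(260, 180) 30 [282.2 213.4] [[276.20001220703125, 215.8000030517578], [285.8999938964844, 209.39999389648438], [287.29998779296875, 211.5], [277.6000061035156, 217.89999389648438]]
orange
(170, 138) 310 [251.5 170.2] [[221.0, 170.0], [272.5, 159.6999969482422], [274.79998779296875, 171.1999969482422], [223.3000030517578, 181.5]]
(190, 160) 187 [250.9 208.6] [[230.39999389648438, 202.89999389648438], [232.1999969482422, 198.39999389648438], [270.70001220703125, 214.3000030517578], [268.8999938964844, 218.8000030517578]]
blue
(350, 160) 2606 [398.5 195.1] [[362.5, 175.6999969482422], [429.1000061035156, 169.60000610351562], [433.100006
[... 1103 characters left out ...]
 [419.0, 280.0], [419.0, 298.0], [386.0, 298.0]]
(350, 280) 12 [393.2 288.6] [[392.0, 290.0], [392.0, 287.0], [395.0, 287.0], [395.0, 290.0]]
(350, 280) 21 [407.2 297.4] [[403.0, 300.0], [408.5, 294.5], [410.5, 296.5], [405.0, 302.0]]
(350, 280) 15 [366.4 316.2] [[364.0, 317.0], [367.0, 314.0], [369.0, 316.0], [366.0, 319.0]]
(350, 280) 15 [381.9 325.5] [[380.0, 324.0], [384.0, 324.0], [384.0, 327.0], [380.0, 327.0]]
(350, 280) 28 [352.6 337.5] [[347.79998779296875, 337.6000061035156], [350.0, 334.0], [358.0, 339.0], [355.79998779296875, 342.6000061035156]]
[array([-0.097, -0.633,  0.703]), array([0.384, 0.049, 1.246])]
[[-0.    -0.976  0.22 ]
 [-0.002  0.22   0.976]
 [-1.    -0.    -0.002]]
```

View pics/crop1.png

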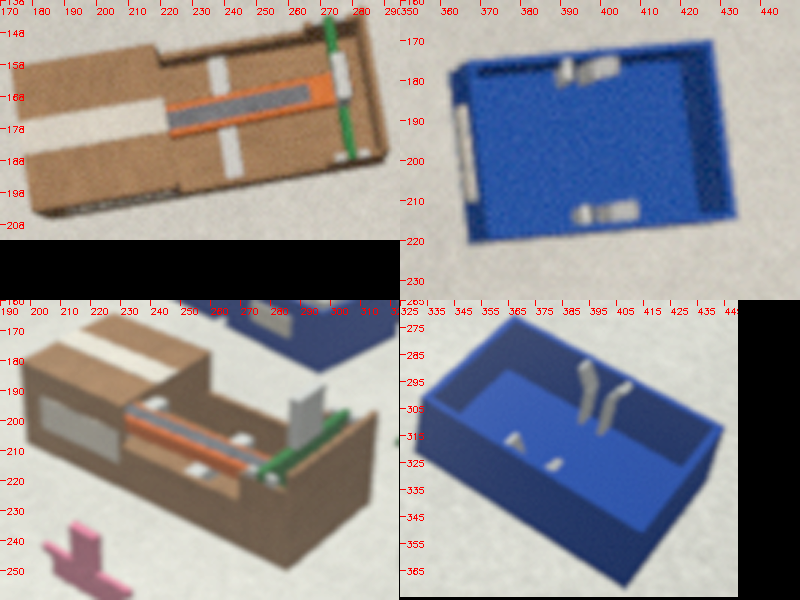

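The crops show the divider ear ends at top (273, 143.5) / (279.4, 187) and side (305.7, 197.3) / (278, 219). The bin rim corners and rib pairs are clear in both views. Now I'll triangulate and check the results against the given sizes.

Run:
```python
from h import *
pts={"earL(far)":((273,143.5),(305.7,197.3)),"earR(near)":((279.4,187),(278,219)),"tabtop":((276.7,161),(292.3,190)),
"binTR":((428,170),(444.3,312.4)),"binTL":((366.5,175.5),(367.6,271.3)),"binBL":((368,220.5),(333.1,300.9)),"binBR":((434,214),(415.7,364.2)),
"hoodcornFar":((218.5,152.5),(260.3,177.5)),"endFar":((282,143.5),(316,197.5)), "endNear":((290,187),(287.5,221)),
"splFrontR":((275,170),(275,217)),"splFrontL":((273,160),(281,211)) }
R={}
for k,(a,b) in pts.items():
    X,e=tri(a,b);R[k]=X;print(k,X.round(4),round(e,2))
for k in("binTR","binTL","binBL","binBR"): print(k,"rim plane top",plane("top",pts[k][0],.06).round(4),"side",plane("side",pts[k][1],.06).round(4))
for n,i in(("top",0),("side",1)):
    c=np.array([plane(n,pts[k][i],.06) for k in("binTR","binTL","binBL","binBR")]);print(n,"sides",np.linalg.norm(np.diff(c,axis=0,append=c[:1]),axis=1).round(4),"ctr",c.mean(0).round(4),"slotdir deg",np.degrees(np.arctan2(*(c[0]+c[1]-c[2]-c[3])[::-1])).round(2),"lenperp",np.degrees(np.arctan2(*(c[0]+c[3]-c[1]-c[2])[::-1])).round(2))
v=R["earL(far)"]-R["earR(near)"];print("ear len",np.linalg.norm(v),"dir",np.degrees(np.arctan2(v[1],v[0])),"mid",(R["earL(far)"]+R["earR(near)"])/2)
for z in(.09,): 
    a,b=plane("top",pts["earL(far)"][0],z),plane("top",pts["earR(near)"][0],z);print("ear plane mid",(a+b)/2,np.linalg.norm(a-b),np.degrees(np.arctan2(*(a-b)[::-1])))
    a,b=plane("side",pts["earL(far)"][1],z),plane("side",pts["earR(near)"][1],z);print("ear plane mid side",(a+b)/2,np.linalg.norm(a-b),np.degrees(np.arctan2(*(a-b)[::-1])))
v=R["endFar"]-R["endNear"];print("end",np.linalg.norm(v),np.degrees(np.arctan2(v[1],v[0])))
# splint axis at z=.038 from orange mask in top view
q=np.array([[221,170],[272.5,159.7],[274.8,171.2],[223.3,181.5]]);w=np.array([plane("top",p,.038) for p in q]);print("splint",w.round(4).tolist())
v=w[1]+w[2]-w[0]-w[3];print("splint dir",np.degrees(np.arctan2(v[1],v[0])),np.linalg.norm(w[1]-w[2]))
```

```text
earL(far) [0.6687 0.015  0.0892] 0.38
earR(near) [ 0.5442 -0.0023  0.0837] 0.9
tabtop [0.6064 0.0078 0.1403] 0.18
binTR [ 0.5879 -0.4346  0.0606] 0.03
binTL [ 0.5765 -0.2576  0.0581] 0.49
binBL [ 0.4483 -0.2597  0.0541] 1.56
binBR [ 0.4602 -0.4538  0.0336] 0.35
hoodcornFar [0.6441 0.1714 0.095 ] 0.54
endFar [ 0.6694 -0.014   0.1007] 1.76
endNear [ 0.5439 -0.0332  0.0934] 1.43
splFrontR [0.5818 0.0211 0.0641] 4.39
splFrontL [0.6105 0.0269 0.0678] 4.51
binTR rim plane top [ 0.588 -0.435] side [ 0.5884 -0.4344]
binTL rim plane top [ 0.5747 -0.2557] side [ 0.5763 -0.2596]
binBL rim plane top [ 0.4436 -0.2539] side [ 0.4483 -0.266 ]
binBR rim plane top [ 0.4595 -0.444 ] side [ 0.437  -0.4602]
top sides [0.1798 0.1311 0.1907 0.1289] ctr [ 0.5165 -0.3471] slotdir deg 1.6 lenperp -85.47
side sides [0.1752 0.1281 0.1946 0.1536] ctr [ 0.5125 -0.3551] slotdir deg 6.59 lenperp -89.86
ear len 0.1258566528179542 dir 7.8803300810029455 mid [0.60647553 0.00633599 0.08645291]
ear plane mid [0.60412146 0.00803829] 0.12764716993510142 7.126747844680465
ear plane mid side [0.60467843 0.00165383] 0.1309156840415108 10.454357891208092
end 0.1272104663020092 8.691345154284972
splint [[0.6019, 0.1714], [0.6307, 0.0169], [0.5956, 0.0107], [0.567, 0.1646]]
splint dir -79.46389320099766 0.03556695834210449
```

Heights agree: ears 0.089, tab top 0.140, bin rim 0.06. The measured targets are:
- **Divider:** (0.605, 0.007), with jaw yaw 98.5°.
- **Bin slot:** (0.516, -0.351), slot direction 4°.

I'm starting the first travel move, at safe height.

{"method": "servo_tool", "body": {
  "motion": [
    [0, -0.037, -0.034, -3, -1],
    [0, -0.074, -0.067, -6, -1],
    [0, -0.111, -0.1, -9, -1],
    [0, -0.147, -0.134, -12, -1],
    [0, -0.184, -0.167, -15, -1],
    [0, -0.221, -0.2, -18, -1],
    [0, -0.258, -0.234, -21, -1],
    [0, -0.295, -0.267, -21, -1]
  ],
  "force": 60
}}

```text
clock: 0.9
tcp_pos: [0.3782, 0.3308, 0.4042]
orientation: [-1.317, 1.138, 1.316]
contact_force: [0.4, -0.2, 0.4]
grip_width: 0.0858
```

```bash
cat >> h.py <<'E'
def to(p,yaw,zoff=.155):
    "tool shift and turn to bring the grasp point to p, jaw axis at yaw deg (mod 180)"
    o=get_obs();R=Ro.from_rotvec(o["orientation"]).as_matrix()
    cur=np.degrees(np.arctan2(R[1,2],R[0,2]));t=-((yaw-cur+90)%180-90)
    d=np.r_[p]-(o["tcp_pos"]+R[:,0]*zoff)
    print("t",o["clock"],"tcp",o["tcp_pos"].round(4),"yaw",cur.round(1),"grip",o["grip_width"].round(4),"F",o["contact_force"].round(1),"| shift",(R.T@d).round(4),"turn",t.round(1),"j7",o["joints"][6].round(2))
E
python3 - <<'E'
from h import *
to((.606,.007,.20),98.5)
for a,b in(((394.5,174.5),(400.8,292)),((398.5,214),(374.5,320))): print(tri(a,b), plane("top",a,.06),plane("side",b,.06))
E
```

```text
Traceback (most recent call last):
  File "h.py", line 26, in to
    print("t",o["clock"],"tcp",o["tcp_pos"].round(4),"yaw",cur.round(1),"grip",o["grip_width"].round(4),"F",o["contact_force"].round(1),"| shift",(R.T@d).round(4),"turn",t.round(1),"j7",o["joints"][6].round(2))
                                                                               ^^^^^^^^^^^^^^^^^^^^^
AttributeError: 'float' object has no attribute 'round'
```

```bash
sed -i 's/o\["grip_width"\].round(4)/round(o["grip_width"],4)/' h.py
python3 - <<'E'
from h import *
to((.606,.007,.20),98.5)
for a,b in(((394.5,174.5),(400.8,292)),((398.5,214),(374.5,320))): print(tri(a,b), plane("top",a,.06),plane("side",b,.06))
E
```

```text
t 0.9 tcp [0.3782 0.3308 0.4042] yaw 98.4 grip 0.0858 F [ 0.4 -0.2  0.4] | shift [ 0.0496 -0.1783 -0.3532] turn -0.1 j7 0.9
(array([ 0.57900206, -0.34096914,  0.05340223]), np.float64(0.5656215803616078)) [ 0.57634085 -0.3370823 ] [ 0.57422763 -0.34491295]
(array([ 0.4658256 , -0.34826945,  0.05658169]), np.float64(1.6153082498114202)) [ 0.46100045 -0.34232277] [ 0.46840004 -0.35276835]
```

{"method": "servo_tool", "body": {
  "motion": [
    [0, -0.022, -0.044, 0, -1],
    [0, -0.044, -0.088, 0, -1],
    [0, -0.067, -0.132, 0, -1],
    [0.01, -0.089, -0.177, 0, -1],
    [0.02, -0.111, -0.221, 0, -1],
    [0.03, -0.134, -0.265, 0, -1],
    [0.04, -0.156, -0.309, 0, -1],
    [0.05, -0.178, -0.353, 0, -1]
  ]
}}

```text
clock: 1.7
tcp_pos: [0.6051, 0.0078, 0.3545]
orientation: [-1.317, 1.138, 1.316]
contact_force: [1.2, 0.6, 0.5]
grip_width: 0.0856
```

{"method": "servo_tool", "body": {
  "motion": [
    [0, 0, 0, 0, -1],
    [0, 0, 0, 0, -1]
  ]
}}

```text
clock: 1.9
tcp_pos: [0.6052, 0.0061, 0.3535]
orientation: [-1.315, 1.142, 1.315]
contact_force: [-0.8, 0.3, -0.3]
grip_width: 0.0852
```

Run:
```python
from h import *
to((.606,.007,.126),98.5)
```

```text
t 1.9 tcp [0.6052 0.0061 0.3535] yaw 98.2 grip 0.0852 F [-0.8  0.3 -0.3] | shift [ 0.0725 -0.0016  0.0012] turn -0.3 j7 1.73
```

{"method": "servo_tool", "body": {
  "motion": [
    [0.03, -0.001, 0.001, 0, -1],
    [0.06, -0.001, 0.001, 0, -1],
    [0.073, -0.001, 0.001, 0, -1],
    [0.073, -0.001, 0.001, 0, -1],
    [0.073, -0.001, 0.001, 0, 0.2],
    [0.073, -0.001, 0.001, 0, 0.6],
    [0.073, -0.001, 0.001, 0, 1],
    [0.073, -0.001, 0.001, 0, 1]
  ],
  "force": 40
}}

```text
clock: 2.7
tcp_pos: [0.6061, 0.0071, 0.2814]
orientation: [-1.315, 1.14, 1.314]
contact_force: [-0.1, -0.0, 0.2]
grip_width: 0.0282
```

{"method": "servo_tool", "body": {
  "motion": [
    [0, 0, 0, 0, 1],
    [0, 0, 0, 0, 1],
    [0, 0, 0, 0, 1]
  ]
}}

```text
clock: 3.0
tcp_pos: [0.6061, 0.008, 0.2816]
orientation: [-1.315, 1.139, 1.315]
contact_force: [-1.7, 3.1, 2.5]
grip_width: 0.0113
```

{"method": "servo_tool", "body": {
  "motion": [
    [-0.02, 0, 0, 0, 1],
    [-0.05, 0, 0, 0, 1],
    [-0.08, 0, 0, 0, 1],
    [-0.11, 0, 0, 0, 1],
    [-0.11, 0, 0, 0, 1]
  ]
}}

```text
clock: 3.5
tcp_pos: [0.6075, 0.0071, 0.396]
orientation: [-1.318, 1.134, 1.308]
contact_force: [-0.3, 0.2, -0.3]
grip_width: 0.0115
```

Run:
```python
from h import *
to((.516,-.349,.20),94)
f=grab_frame("side");t=grab_frame("top")
im=np.zeros((600,800,3),np.uint8);a=tile(f,190,110,133,125,3)[:375,:400];b=tile(t,190,110,133,125,3)[:375,:400]
im[:a.shape[0],:a.shape[1]]=a;im[:b.shape[0],400:400+b.shape[1]]=b
cv2.imwrite("pics/l1.png",im[:375])
```

```text
t 3.5 tcp [0.6075 0.0071 0.396 ] yaw 98.2 grip 0.0115 F [-0.3  0.2 -0.3] | shift [ 0.0407  0.1427 -0.3391] turn 4.2 j7 1.72
```

View pics/l1.png

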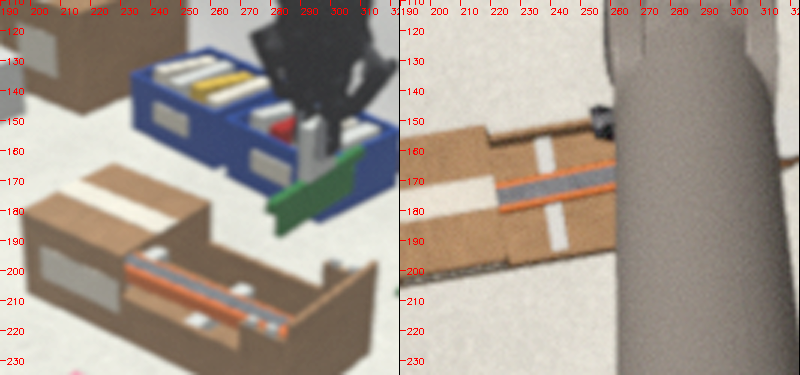

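The divider is held upright and level in the jaws, and the splint is untouched. I'm carrying it over the bin.

{"method": "servo_tool", "body": {
  "motion": [
    [0, 0.018, -0.043, 1, 1],
    [0, 0.036, -0.085, 2, 1],
    [0, 0.054, -0.128, 3, 1],
    [0, 0.072, -0.17, 4, 1],
    [0, 0.09, -0.212, 4, 1],
    [0, 0.108, -0.255, 4, 1],
    [0, 0.126, -0.297, 4, 1],
    [0, 0.143, -0.339, 4, 1]
  ]
}}

```text
clock: 4.4
tcp_pos: [0.5119, -0.35, 0.3905]
orientation: [-1.262, 1.176, 1.265]
contact_force: [0.8, 0.7, -0.8]
grip_width: 0.0117
```

{"method": "servo_tool", "body": {
  "motion": [
    [0.02, 0, 0, 0, 1],
    [0.06, 0, 0, 0, 1],
    [0.085, 0, 0, 0, 1],
    [0.085, 0, 0, 0, 1]
  ]
}}

```text
clock: 4.8
tcp_pos: [0.5097, -0.3488, 0.3002]
orientation: [-1.254, 1.179, 1.274]
contact_force: [-0.0, 0.6, -1.2]
grip_width: 0.0113
```

Run:
```python
from h import *
to((.516,-.349,.1066),94)
f=grab_frame("side");t=grab_frame("top");np.save("pics/s2.npy",f);np.save("pics/t2.npy",t)
im=np.zeros((600,800,3),np.uint8);a=tile(f,322,215,133,160,3)[:,:400];b=tile(t,350,150,100,120,4)[:,:400]
im[:a.shape[0],:a.shape[1]]=a;im[:b.shape[0],400:400+b.shape[1]]=b
cv2.imwrite("pics/l2.png",im[:500])
```

```text
t 4.8 tcp [ 0.5097 -0.3488  0.3002] yaw 94.2 grip 0.0113 F [-0.   0.6 -1.2] | shift [ 0.0385 -0.0086 -0.0016] turn 0.2 j7 2.36
```

View pics/l2.png

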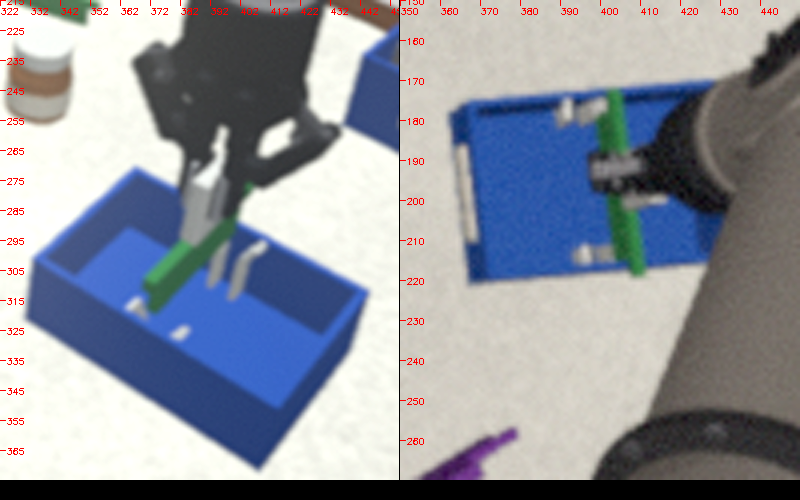

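The divider hangs just above the bin, with its ear ends at top (403.2, 172.7) / (409.2, 218.7) and side (404.7, 276.7) / (371.3, 305.7). I'm computing its offset from the slot.

Run:
```python
from h import *
for n,a,b in(("top",(403.2,172.7),(409.2,218.7)),("side",(404.7,276.7),(371.3,305.7))):
    A,B=plane(n,a,.1086),plane(n,b,.1086);print(n,A,B,"mid",(A+B)/2,np.linalg.norm(A-B),np.degrees(np.arctan2(*(A-B)[::-1])))
print(tri((403.2,172.7),(404.7,276.7)),tri((409.2,218.7),(371.3,305.7)))
o=get_obs();R=Ro.from_rotvec(o["orientation"]).as_matrix();print("grasp",o["tcp_pos"]+R[:,0]*.155,R[:,0])
# bin rim edges: hull of blue with subpixel corner refinement in both views at start
for n in("top","side"):
    f=np.load(f"pics/{n}0.npy");m=cv2.inRange(cv2.cvtColor(f,cv2.COLOR_RGB2HSV),(105,110,40),(125,255,255))
    r=(355,162,82,65) if n=="top" else (320,260,135,120)
    z=np.zeros_like(m);x,y,w,h=r;z[y:y+h,x:x+w]=m[y:y+h,x:x+w]
    c=max(cv2.findContours(z,0,cv2.CHAIN_APPROX_NONE)[0],key=cv2.contourArea)
    k=cv2.approxPolyDP(cv2.convexHull(c),2.0,True)[:,0];print(n,k.tolist())
    for p in k: print(p,plane(n,p,.06).round(4),plane(n,p,0).round(4))
# predicted corners for bin hypothesis
for cy in(-.345,-.349,-.353):
  u=np.array([np.cos(np.radians(4)),np.sin(np.radians(4))]);v=np.array([u[1],-u[0]])
  for n in("top","side"): print(cy,n,[proj(n,np.r_[np.array([.516,cy])+.066*a*u+.09*b*v,.06]).round(1).tolist() for a,b in((1,1),(1,-1),(-1,-1),(-1,1))])
```

```text
top [ 0.57314797 -0.34572827] [ 0.44443186 -0.35491871] mid [ 0.50878991 -0.35032349] 0.12904379324853568 4.0840370335111285
side [ 0.56786187 -0.34795705] [ 0.45062165 -0.3494963 ] mid [ 0.50924176 -0.34872667] 0.1172503248630754 0.7521917555364601
(array([ 0.57318684, -0.34642295,  0.10461   ]), np.float64(0.23474409266435714)) (array([ 0.44420396, -0.35264584,  0.11538636]), np.float64(0.049814532296551306))
grasp [ 0.51049998 -0.35006282  0.14978291] [-5.29370302e-03  1.89252487e-04 -9.99985970e-01]
top [[427, 171], [433, 213], [368, 219], [363, 178], [368, 175]]
[427 171] [ 0.5851 -0.4319] [ 0.5953 -0.4562]
[433 213] [ 0.4624 -0.4413] [ 0.4664 -0.4661]
[368 219] [ 0.4479 -0.2541] [ 0.4511 -0.2695]
[363 178] [ 0.5675 -0.2452] [ 0.5768 -0.2601]
[368 175] [ 0.5761 -0.2601] [ 0.5858 -0.2757]
side [[366, 272], [443, 312], [437, 331], [408, 369], [332, 320], [334, 300]]
[366 272] [ 0.5717 -0.2586] [ 0.6341 -0.2237]
[443 312] [ 0.5875 -0.4321] [ 0.6514 -0.4134]
[437 331] [ 0.5337 -0.4482] [ 0.5926 -0.431 ]
[408 369] [ 0.4183 -0.4564] [ 0.4664 -0.44  ]
[332 320] [ 0.4068 -0.2972] [ 0.4538 -0.2659]
[334 300] [ 0.4516 -0.2656] [ 0.5028 -0.2314]
-0.345 top [[426.3, 170.0], [364.8, 175.2], [370.0, 220.4], [432.5, 215.1]]
-0.345 side [[442.2, 311.3], [364.1, 269.4], [329.4, 300.3], [411.0, 350.7]]
-0.349 top [[427.7, 170.0], [366.1, 175.2], [371.4, 220.3], [433.9, 215.1]]
-0.349 side [[444.1, 312.4], [365.6, 270.3], [330.9, 301.4], [413.0, 352.1]]
-0.353 top [[429.1, 170.0], [367.5, 175.2], [372.8, 220.3], [435.3, 215.0]]
-0.353 side [[446.0, 313.5], [367.0, 271.2], [332.4, 302.4], [415.0, 353.5]]
```

{"method": "servo_tool", "body": {
  "motion": [
    [0, -0.008, 0, 0, 1],
    [0, -0.008, 0, 0, 1],
    [0.01, -0.008, 0, 0, 1],
    [0.018, -0.008, 0, 0, 1],
    [0.018, -0.008, 0, 0, 1]
  ]
}}

```text
clock: 5.4
tcp_pos: [0.5186, -0.349, 0.2852]
orientation: [-1.258, 1.178, 1.27]
contact_force: [-0.6, 0.5, -2.0]
grip_width: 0.0116
```

Run:
```python
from h import *
to((.518,-.349,.1066),94)
f=grab_frame("side");t=grab_frame("top")
im=np.zeros((600,800,3),np.uint8);a=tile(f,322,215,133,160,3)[:,:400];b=tile(t,350,150,100,120,4)[:,:400]
im[:a.shape[0],:a.shape[1]]=a;im[:b.shape[0],400:400+b.shape[1]]=b
cv2.imwrite("pics/l3.png",im[:500])
```

```text
t 5.4 tcp [ 0.5186 -0.349   0.2852] yaw 94.2 grip 0.0116 F [-0.6  0.5 -2. ] | shift [ 0.0236 -0.0008 -0.0003] turn 0.2 j7 2.37
```

View pics/l3.png

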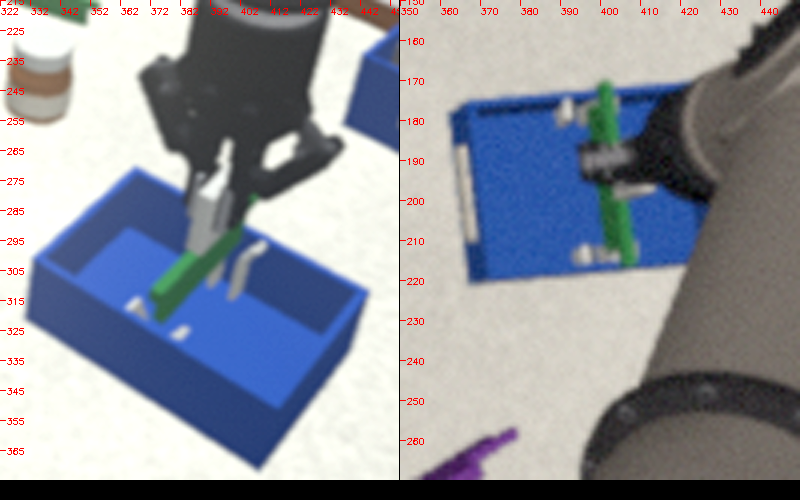

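Run:
```python
from h import *
u=np.array([np.cos(np.radians(4)),np.sin(np.radians(4))]);v=np.array([u[1],-u[0]])
for along in(53,-53):
  for n in("top","side"):
    print(along,n,[(w,z,proj(n,np.r_[np.array([.517,-.349])+along/1e3*u+w/1e3*v,z/1e3]).round(1).tolist()) for w,z in((-14.5,60),(-6.5,42),(6.5,42),(14.5,60))])
f=np.load("pics/top0.npy").astype(int)
print("rows upper 177:",f[177,386:412].min(1) if 0 else f[177,386:412,0]);print("lower 212:",f[212,390:416,0])
```

```text
53 top [(-14.5, 60, [392.5, 177.1]), (-6.5, 42, [393.3, 177.8]), (6.5, 42, [397.7, 177.4]), (14.5, 60, [402.4, 176.2])]
53 side [(-14.5, 60, [393.5, 289.7]), (-6.5, 42, [395.5, 297.8]), (6.5, 42, [401.1, 300.9]), (14.5, 60, [406.2, 296.6])]
-53 top [(-14.5, 60, [397.0, 213.3]), (-6.5, 42, [397.8, 213.5]), (6.5, 42, [402.2, 213.1]), (14.5, 60, [407.1, 212.4])]
-53 side [(-14.5, 60, [366.7, 317.2]), (-6.5, 42, [369.0, 325.7]), (6.5, 42, [374.8, 329.3]), (14.5, 60, [379.8, 325.1])]
rows upper 177: [ 26  30  49  73 111 140 135  86  77  97  98 105 118 131 129 130 129 120
  97  51  34  28  26  27  30  30]
lower 212: [ 29  23  39  65  88 122 139 105  77  87  97  99 109 124 131 132 131 130
 124  96  41  24  27  27  27  31]
```

Rib edges predicted for (0.517, -0.349) match the image to about 1 mm. Lowering into the slot.

{"method": "servo_tool", "body": {
  "motion": [
    [0.006, -0.001, 0.001, 0, 1],
    [0.012, -0.001, 0.001, 0, 1],
    [0.018, -0.001, 0.001, 0, 1],
    [0.023, -0.001, 0.001, 0, 1],
    [0.025, -0.001, 0.001, 0, 1],
    [0.025, -0.001, 0.001, 0, 1]
  ]
}}

```text
clock: 6.1
tcp_pos: [0.5195, -0.3486, 0.2618]
orientation: [-1.259, 1.178, 1.268]
contact_force: [-2.7, 1.4, 3.7]
grip_width: 0.0115
```

Run:
```python
from h import *
to((.5185,-.348,.1066),94)
```

```text
t 6.1 tcp [ 0.5195 -0.3486  0.2618] yaw 94.2 grip 0.0115 F [-2.7  1.4  3.7] | shift [0.0002 0.     0.0005] turn 0.2 j7 2.38
```

Seat height reached (TCP 0.2618 against an expected 0.2616) with a light upward contact force. Releasing and rising.

{"method": "servo_tool", "body": {
  "motion": [
    [0, 0, 0, 0, 0.5],
    [0, 0, 0, 0, 0],
    [0, 0, 0, 0, -0.5],
    [0, 0, 0, 0, -0.5],
    [-0.03, 0, 0, 0, -0.5],
    [-0.08, 0, 0, 0, -0.5],
    [-0.13, 0, 0, 0, -0.5]
  ]
}}

```text
clock: 6.8
tcp_pos: [0.5201, -0.3485, 0.3926]
orientation: [-1.257, 1.179, 1.27]
contact_force: [1.8, -0.5, -0.2]
grip_width: 0.0642
```

{"method": "servo_tool", "body": {
  "motion": [
    [0, -0.015, 0.04, 8, -0.5],
    [0, -0.03, 0.08, 16, -0.5],
    [0, -0.045, 0.12, 24, -0.5],
    [0, -0.06, 0.16, 32, -0.5],
    [0, -0.075, 0.2, 40, -0.5],
    [0, -0.075, 0.2, 48, -0.5],
    [0, -0.075, 0.2, 56, -0.5],
    [0, -0.075, 0.2, 64, -0.5]
  ]
}}

```text
clock: 7.6
tcp_pos: [0.5804, -0.143, 0.3923]
orientation: [-0.407, 1.54, 0.412]
contact_force: [-0.8, -0.5, 0.7]
grip_width: 0.064
```

Run:
```python
from h import *
to((.60,.075,.24),10.5)
f=grab_frame("side");t=grab_frame("top");np.save("pics/s4.npy",f);np.save("pics/t4.npy",t)
im=np.zeros((600,800,3),np.uint8)
for T,(x,y) in((tile(t,170,138,125,75,3.2),(0,0)),(tile(t,350,160,100,75,4),(400,0)),(tile(f,190,160,133,100,3),(0,300)),(tile(f,325,265,125,110,2.7),(400,300))):
    T=T[:300,:400];im[y:y+T.shape[0],x:x+T.shape[1]]=T
cv2.imwrite("pics/l4.png",im)
```

```text
t 7.6 tcp [ 0.5804 -0.143   0.3923] yaw 29.9 grip 0.064 F [-0.8 -0.5  0.7] | shift [-0.0026  0.1784  0.1266] turn 19.4 j7 0.93
```

View pics/l4.png

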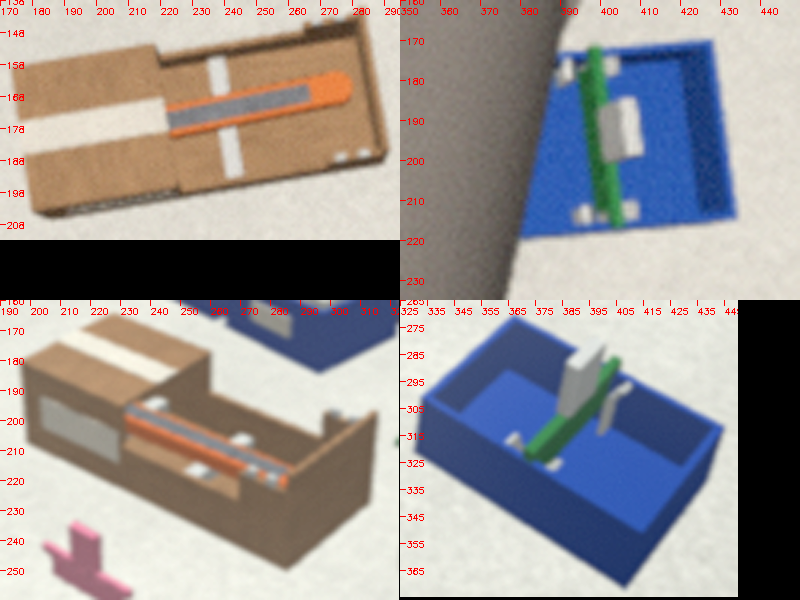

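The divider stands in the slot with its ears at the rim: top ear ends (399, 172) / (404.5, 216.2). The splint's front end is now visible at top (280, 165) and side (285, 217). Measuring both.

Run:
```python
from h import *
A,B=plane("top",(399,172),.07),plane("top",(404.5,216.2),.07);print("div mid",(A+B)/2,np.linalg.norm(A-B),np.degrees(np.arctan2(*(A-B)[::-1])))
# side view: ear top ends
C,D=plane("side",(325+615/2.7-400/2.7,265+60/2.7),.07),plane("side",(325+(530-400)/2.7,265+155/2.7),.07);print("side",C,D,(C+D)/2)
t=np.load("pics/t4.npy");s=np.load("pics/s4.npy")
def om(f,r):
    x,y,w,h=r;m=cv2.inRange(cv2.cvtColor(f,cv2.COLOR_RGB2HSV),(2,120,60),(18,255,255));z=np.zeros_like(m);z[y:y+h,x:x+w]=m[y:y+h,x:x+w]
    c=max(cv2.findContours(cv2.morphologyEx(z,cv2.MORPH_CLOSE,np.ones((7,7))),0,1)[0],key=cv2.contourArea);return c[:,0].astype(np.float32)
c=om(t,(205,145,85,50));w=np.array([plane("top",p,.038) for p in c]).astype(np.float32)
r=cv2.minAreaRect(w);bx=cv2.boxPoints(r);print("rect",r,bx.round(4).tolist())
f=cv2.fitLine(w,cv2.DIST_L2,0,.01,.01).ravel();d=f[:2]*np.sign(-f[1]);print("axis",d,np.degrees(np.arctan2(d[1],d[0])),f[2:])
s_=(w-f[2:])@d;front=f[2:]+d*s_.max();print("front",front,"back",front-d*.28,"grip95",front-d*.095,"grip90",front-d*.09)
# height: grey pad front corners in both views (top/side crops)
for a,b in (((170+308/3.2,138+85/3.2),(190+257/3,160+157/3)),((170+311/3.2,138+103/3.2),(190+247/3,160+165/3))): print(tri(a,b))
cs=om(s,(225,190,70,40));print("side mask x range",cs.min(0),cs.max(0)); print("pred front centre side",proj("side",np.r_[front,.038]),"z.02",proj("side",np.r_[front,.02]))
```

```text
div mid [ 0.51781948 -0.3514403 ] 0.12829263956112863 3.818011656416389
side [ 0.58218611 -0.34702314] [ 0.45264173 -0.35889962] [ 0.51741392 -0.35296138]
rect ((0.6007993221282959, 0.07558010518550873), (0.05591807886958122, 0.1942909061908722), 13.5281400680542) [[0.5508999824523926, 0.16349999606609344], [0.5963000059127808, -0.02539999969303608], [0.6506999731063843, -0.012299999594688416], [0.6053000092506409, 0.17659999430179596]]
axis [ 0.23116912 -0.97291356] -76.63409 [0.60191905 0.07176723]
front [ 0.6234548  -0.01886958] back [0.55872744 0.2535462 ] grip95 [0.6014937  0.07355721] grip90 [0.60264957 0.06869265]
(array([0.60239541, 0.04410947, 0.05761191]), np.float64(3.396285596752193))
(array([0.58612248, 0.04114516, 0.05754181]), np.float64(3.222330799854319))
side mask x range [231. 199.] [277. 218.]
pred front centre side [301.9230101  224.60531818] z.02 [301.53242508 230.06969612]
```

Run:
```python
from h import *
t=np.load("pics/t4.npy");hsv=cv2.cvtColor(t,cv2.COLOR_RGB2HSV)
m=cv2.inRange(hsv,(2,165,110),(18,255,255));z=np.zeros_like(m);z[150:190,215:284]=m[150:190,215:284]
n,l,st,ce=cv2.connectedComponentsWithStats(z);k=[i for i in range(1,n) if st[i,4]>6];print(st[k].tolist())
p=np.argwhere(np.isin(l,k))[:,::-1].astype(np.float64);w=np.array([plane("top",q,.038) for q in p]).astype(np.float32)
r=cv2.minAreaRect(w);print(r,cv2.boxPoints(r).round(4).tolist())
a,b=plane("top",(222.5,175.8),.038),plane("top",(280,165.5),.038);d=(b-a)/np.linalg.norm(b-a);print(a,b,"dir",np.degrees(np.arctan2(d[1],d[0])),"g95",b-d*.095)
print("front side pred",proj("side",np.r_[b,.038]),proj("side",np.r_[b,.02]), tri((280,165.5),(286.3,216.5)))
s=np.load("pics/s4.npy");T=tile(s,225,185,75,55,10.6);cv2.imwrite("pics/l5.png",T)
```

```text
[[240, 161, 40, 16, 154], [224, 177, 15, 4, 24]]
((0.6002435684204102, 0.08118481934070587), (0.029139939695596695, 0.17040199041366577), 10.529159545898438) [[0.5702999830245972, 0.1623000055551529], [0.6014999747276306, -0.005200000014156103], [0.6301000118255615, 9.999999747378752e-05], [0.5989999771118164, 0.16760000586509705]]
[0.58426567 0.16693607] [ 0.61265342 -0.00520683] dir -80.6357435578298 g95 [0.59719593 0.08852718]
front side pred [295.41053798 223.96485591] [295.07407763 229.42326378] (array([0.59885595, 0.00309681, 0.06613605]), np.float64(2.8966388125319327))
```

View pics/l5.png

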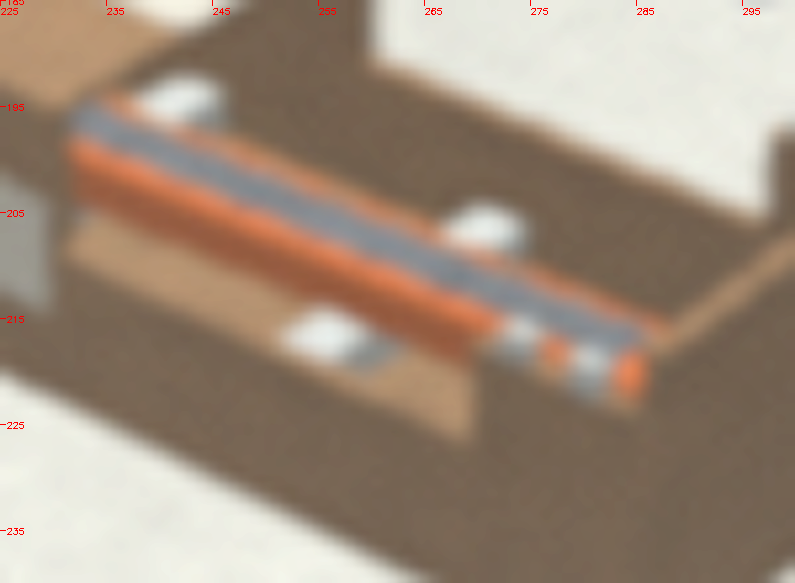

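The side crop shows the end wall hiding the splint's front tip. The pad strip runs from (233, 196) to (284, 217), so I'm checking height from that centreline in both views.

Run:
```python
from h import *
def bp(n,a,b): return PM(n).T@np.cross(np.r_[a,1],np.r_[b,1])
p=bp("top",(222.5,175.8),(280,165.5));q=bp("side",(233,196.3),(284,217.2))
# world line = intersection of planes, sample at y
for y in(.16,.08,.01):
    X=np.linalg.solve([[p[0],p[2]],[q[0],q[2]]],[-(p[1]*y+p[3]),-(q[1]*y+q[3])]);print(y,X.round(4))
to((.5985,.085,.20),10)
```

```text
0.16 [0.5848 0.0413]
0.08 [0.5976 0.0435]
0.01 [0.6088 0.0453]
t 7.7 tcp [ 0.5804 -0.1432  0.3922] yaw 30.1 grip 0.0643 F [0.  1.3 1. ] | shift [0.0373 0.1873 0.1315] turn 20.1 j7 0.93
```

{"method": "servo_tool", "body": {
  "motion": [
    [0, 0.035, 0.025, 5, -0.5],
    [0, 0.07, 0.05, 10, -0.5],
    [0, 0.105, 0.075, 15, -0.5],
    [0, 0.14, 0.1, 20, -0.5],
    [0.01, 0.175, 0.12, 20, -0.5],
    [0.03, 0.19, 0.133, 20, -0.5],
    [0.037, 0.19, 0.133, 20, -0.5]
  ]
}}

```text
clock: 8.4
tcp_pos: [0.5993, 0.0925, 0.3532]
orientation: [-0.145, 1.577, 0.15]
contact_force: [-0.5, 0.2, -0.6]
grip_width: 0.0647
```

Run:
```python
from h import *
to((.597,.0895,.028),10)
```

```text
t 8.4 tcp [0.5993 0.0925 0.3532] yaw 10.7 grip 0.0647 F [-0.5  0.2 -0.6] | shift [ 0.1702 -0.0038  0.0006] turn 0.7 j7 0.26
```

{"method": "servo_tool", "body": {
  "motion": [
    [0.04, -0.004, 0.001, 0.7, -0.5],
    [0.08, -0.004, 0.001, 0.7, -0.5],
    [0.11, -0.004, 0.001, 0.7, -0.5],
    [0.135, -0.004, 0.001, 0.7, -0.5],
    [0.155, -0.004, 0.001, 0.7, -0.5],
    [0.17, -0.004, 0.001, 0.7, -0.5],
    [0.17, -0.004, 0.001, 0.7, -0.5],
    [0.17, -0.004, 0.001, 0.7, -0.5]
  ]
}}

```text
clock: 9.2
tcp_pos: [0.5996, 0.0883, 0.1838]
orientation: [-0.135, 1.577, 0.14]
contact_force: [0.4, 1.0, 0.0]
grip_width: 0.0643
```

Run:
```python
from h import *
to((.597,.0895,.028),10)
```

```text
t 9.2 tcp [0.5996 0.0883 0.1838] yaw 10.0 grip 0.0643 F [0.4 1.  0. ] | shift [ 0.0008  0.001  -0.0007] turn 0.0 j7 0.39
```

No contact on the way down. Closing with a light grip so the splint can pivot between the pads.

{"method": "servo_tool", "body": {
  "motion": [
    [0, 0, 0, 0, 0.2],
    [0, 0, 0, 0, 0.6],
    [0, 0, 0, 0, 1],
    [0, 0, 0, 0, 1],
    [0, 0, 0, 0, 1]
  ],
  "force": 20
}}

```text
clock: 9.7
tcp_pos: [0.6002, 0.0883, 0.1848]
orientation: [-0.135, 1.575, 0.14]
contact_force: [1.0, -0.3, 6.4]
grip_width: 0.0298
```

{"method": "servo_tool", "body": {
  "motion": [
    [-0.008, 0, 0, 0, 1],
    [-0.016, 0, 0, 0, 1],
    [-0.024, 0, 0, 0, 1],
    [-0.03, 0, 0, 0, 1],
    [-0.03, 0, 0, 0, 1]
  ]
}}

```text
clock: 10.2
tcp_pos: [0.6008, 0.0883, 0.2159]
orientation: [-0.135, 1.573, 0.14]
contact_force: [-0.8, -0.1, -1.3]
grip_width: 0.0298
```

Run:
```python
from h import *
to((.597,.0895,.028),10)
s=grab_frame("side");t=grab_frame("top");np.save("pics/s6.npy",s)
im=np.zeros((420,800,3),np.uint8);a=tile(s,190,130,133,130,3)[:,:400];b=tile(t,200,110,100,100,4)[:,:400]
im[:a.shape[0],:a.shape[1]]=a;im[:b.shape[0],400:400+b.shape[1]]=b
cv2.imwrite("pics/l6.png",im)
```

```text
t 10.2 tcp [0.6008 0.0883 0.2159] yaw 10.0 grip 0.0298 F [-0.8 -0.1 -1.3] | shift [ 0.0329  0.0012 -0.0023] turn 0.0 j7 0.37
```

View pics/l6.png

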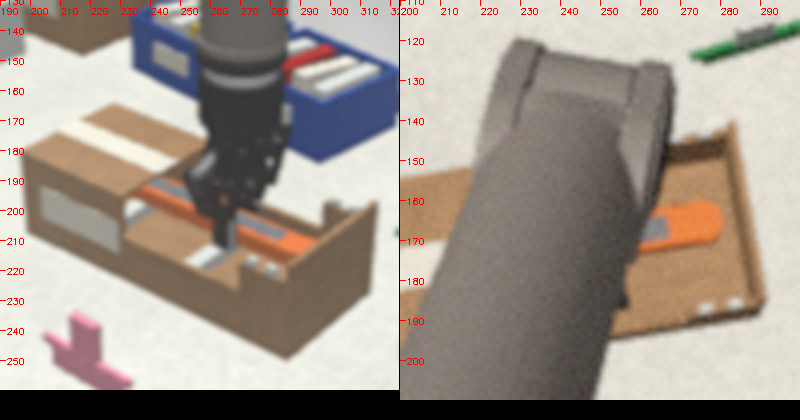

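The splint rose level, held by pad friction. I'm now lifting it against the hood edge, so the edge pushes the rear down and the front tips up.

{"method": "servo_tool", "body": {
  "motion": [
    [-0.01, 0, 0, 0, 1],
    [-0.018, 0, 0, 0, 1],
    [-0.025, 0, 0, 0, 1],
    [-0.031, 0, 0, 0, 1],
    [-0.037, 0, 0, 0, 1],
    [-0.043, 0, 0, 0, 1],
    [-0.047, 0, 0, 0, 1],
    [-0.047, 0, 0, 0, 1]
  ]
}}

```text
clock: 11.1
tcp_pos: [0.6007, 0.0882, 0.2624]
orientation: [-0.135, 1.574, 0.14]
contact_force: [-0.3, 0.2, -0.9]
grip_width: 0.0301
```

Run:
```python
from h import *
to((.597,.0895,.028),10)
s=grab_frame("side");t=grab_frame("top")
im=np.zeros((420,800,3),np.uint8);a=tile(s,190,130,133,130,3)[:,:400];b=tile(t,200,110,100,100,4)[:,:400]
im[:a.shape[0],:a.shape[1]]=a;im[:b.shape[0],400:400+b.shape[1]]=b
cv2.imwrite("pics/l7.png",im)
```

```text
t 11.1 tcp [0.6007 0.0882 0.2624] yaw 10.0 grip 0.0301 F [-0.3  0.2 -0.9] | shift [ 0.0794  0.001  -0.0017] turn 0.0 j7 0.33
```

View pics/l7.png

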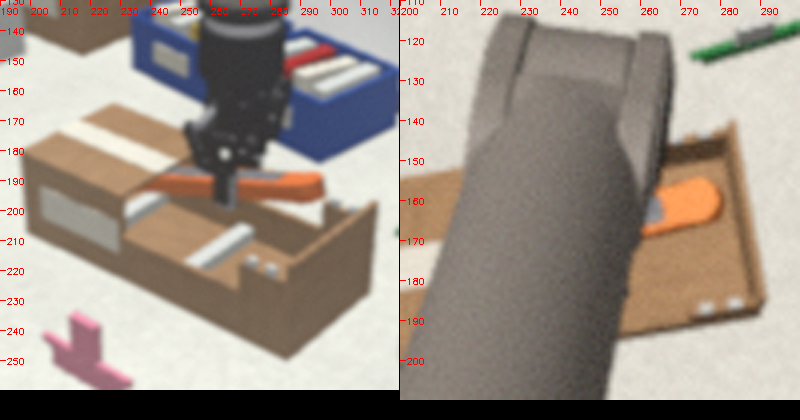

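The front has tipped up through the opening, with its tip at side (297, 192). Computing the tilt numerically.

Run:
```python
from h import *
g=np.array([.598,.0895]);d=np.array([np.cos(np.radians(-80)),np.sin(np.radians(-80))])
def vp(px,n="side"):
    M=PM(n) # X=(g+d*s, z): solve for s,z
    A=np.c_[np.r_[d,0],[0,0,1],np.r_[g,0]];H=M[:,:3]@A;H[:,2]+=M[:,3];q=np.linalg.solve(H,np.r_[px,1]);return (q[:2]/q[2]).round(4)
for k,p in{"front mid":(297,192.5),"front top":(296.5,188.2),"front bottom":(296.5,197),"hood crossing bottom":(190+140/3,130+190/3),"under gripper bottom":(190+215/3,130+197/3)}.items(): print(k,"along,z",vp(p))
```

```text
front mid along,z [0.0935 0.1345]
front top along,z [0.0913 0.1464]
front bottom along,z [0.0929 0.1207]
hood crossing bottom along,z [-0.1108  0.0556]
under gripper bottom along,z [-0.0198  0.0821]
```

Tilt is about 18.5°, with the front at 0.134 and the back at about 0.045, so the step is met. Next: firm up the grip, back off the hood 4 mm, and draw out along the splint's length.

{"method": "servo_tool", "body": {
  "motion": [
    [0, 0, 0, 0, 1],
    [0, 0, 0, 0, 1],
    [0, 0, 0, 0, 1],
    [0.004, 0, 0, 0, 1],
    [0.004, 0, 0, 0, 1]
  ],
  "force": 70
}}

```text
clock: 11.7
tcp_pos: [0.6005, 0.0881, 0.2574]
orientation: [-0.135, 1.575, 0.14]
contact_force: [0.1, -0.1, -0.6]
grip_width: 0.0287
```

{"method": "servo_tool", "body": {
  "motion": [
    [-0.003, -0.009, 0, 0, 1],
    [-0.009, -0.027, 0, 0, 1],
    [-0.015, -0.045, 0, 0, 1],
    [-0.021, -0.063, 0, 0, 1],
    [-0.027, -0.081, 0, 0, 1],
    [-0.033, -0.1, 0, 0, 1],
    [-0.039, -0.118, 0, 0, 1],
    [-0.045, -0.135, 0, 0, 1]
  ]
}}

```text
clock: 12.5
tcp_pos: [0.6246, -0.0468, 0.3025]
orientation: [-0.135, 1.575, 0.139]
contact_force: [0.4, 0.6, -0.5]
grip_width: 0.0288
```

Run:
```python
from h import *
to((.597,.0895,.028),10)
s=grab_frame("side");t=grab_frame("top")
im=np.zeros((420,800,3),np.uint8);a=tile(s,200,110,133,130,3)[:,:400];b=tile(t,200,110,130,100,3)[:,:400]
im[:a.shape[0],:a.shape[1]]=a;im[:b.shape[0],400:400+b.shape[1]]=b
cv2.imwrite("pics/l8.png",im)
```

```text
t 12.5 tcp [ 0.6246 -0.0468  0.3025] yaw 10.0 grip 0.0288 F [ 0.4  0.6 -0.5] | shift [ 0.12    0.138  -0.0012] turn -0.0 j7 0.52
```

View pics/l8.png

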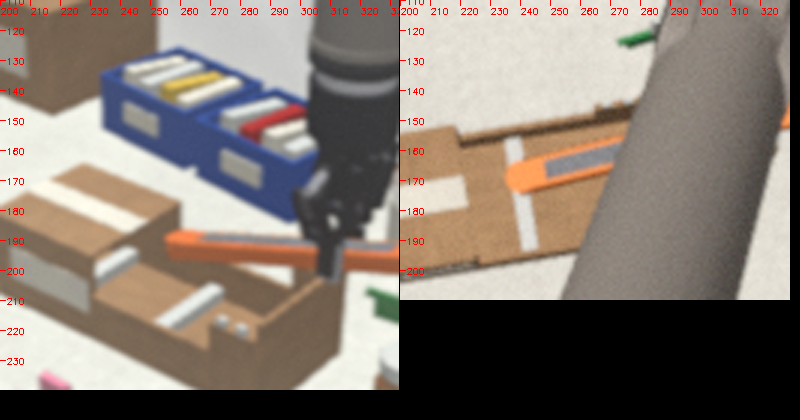

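The back end, at top (236, 168), is now clear of the hood edge at about (222). Lifting straight up.

{"method": "servo_tool", "body": {
  "motion": [
    [-0.015, 0, 0, 0, 1],
    [-0.04, 0, 0, 0, 1],
    [-0.07, 0, 0, 0, 1],
    [-0.1, 0, 0, 0, 1],
    [-0.13, 0, 0, 0, 1],
    [-0.15, 0, 0, 0, 1],
    [-0.16, 0, 0, 0, 1],
    [-0.16, 0, 0, 0, 1]
  ]
}}

```text
clock: 13.4
tcp_pos: [0.6261, -0.0482, 0.4647]
orientation: [-0.134, 1.571, 0.136]
contact_force: [0.8, 0.2, -0.7]
grip_width: 0.029
```

{"method": "servo_tool", "body": {
  "motion": [
    [0, 0, 0, 0, 1],
    [0, 0, 0, 0, 1],
    [0, 0, 0, 0, 1],
    [0, 0, 0, 0, 1],
    [0, 0, 0, 0, 1]
  ]
}}

```text
clock: 13.9
tcp_pos: [0.626, -0.0482, 0.4643]
orientation: [-0.134, 1.572, 0.136]
contact_force: [-0.3, -0.7, -1.2]
grip_width: 0.0289
```

Run:
```python
from h import *
to((.597,.0895,.028),10);print(np.abs(get_obs()["qvel"]).max())
s=grab_frame("side");t=grab_frame("top");np.save("pics/s9.npy",s);np.save("pics/t9.npy",t)
im=np.zeros((600,800,3),np.uint8);a=cv2.resize(s[:,:,::-1],(533,400))[:,130:];b=cv2.resize(t[:,:,::-1],(533,400))[:,130:]
im[:400,:400]=a[:,:400];im[:400,400:]=b[:,:400]
im[400:600,400:]=tile(t,345,160,100,50,4)[:200,:400]
im[400:600,:400]=tile(s,200,60,133,67,3)[:200,:400] if tile(s,200,60,133,67,3).shape[1]>=400 else cv2.resize(tile(s,200,60,133,67,3),(400,200))
cv2.imwrite("pics/l9.png",im)
```

```text
t 13.9 tcp [ 0.626  -0.0482  0.4643] yaw 9.8 grip 0.0289 F [-0.3 -0.7 -1.2] | shift [ 0.2816  0.1398 -0.0029] turn -0.2 j7 0.42
0.004342667551260012
```

View pics/l9.png

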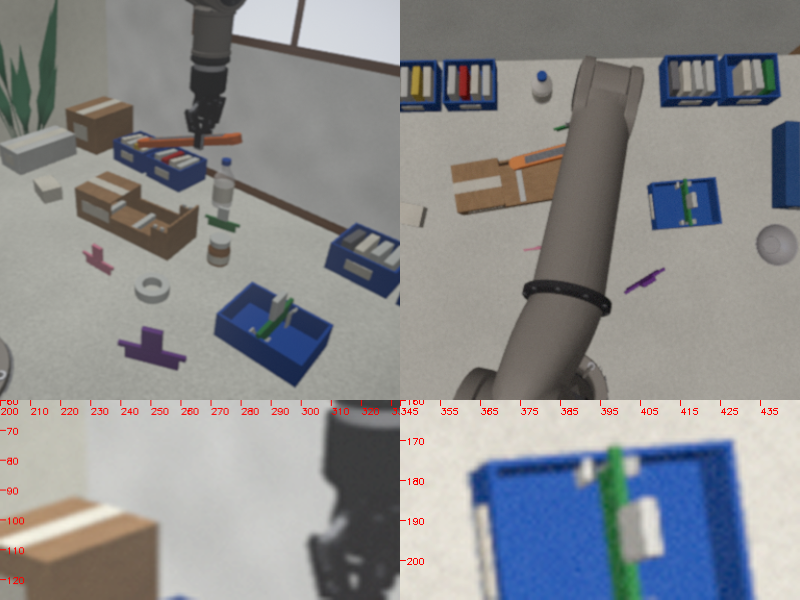

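The splint hangs free above the carton, with its ends at side (259, 136) and (356, 133). The divider is in the slot and the bystanders are in place. One last numeric check, then I'll hand in.

Run:
```python
from h import *
o=get_obs();g=o["tcp_pos"][:2];d=np.array([np.cos(np.radians(-80)),np.sin(np.radians(-80))])
for k,p in{"back":(259.4,137),"front":(356.4,133.4)}.items():
    A=np.c_[np.r_[d,0],[0,0,1],np.r_[g,0]];H=PM("side")[:,:3]@A;H[:,2]+=PM("side")[:,3];q=np.linalg.solve(H,np.r_[p,1]);print(k,(q[:2]/q[2]).round(3))
print("ear ends",tri((399,172),(404.6,287.2)),tri((404.5,216.2),(373.1,322.4)))
a,b=np.load("pics/side0.npy").astype(int),np.load("pics/s9.npy").astype(int)
for k,(x,y,w,h) in{"jar":(320,222,30,36),"tape":(250,262,42,30),"box":(155,167,32,28)}.items(): print(k,"mean pixel change",np.abs(a-b)[y:y+h,x:x+w].mean().round(2))
hand_in()
```

```text
back [-0.172  0.253]
front [0.091 0.333]
ear ends (array([ 0.58179308, -0.34708342,  0.07034334]), np.float64(0.00997067182538558)) (array([ 0.45449806, -0.35723891,  0.06708746]), np.float64(0.18047358790519752))
jar mean pixel change 6.2
tape mean pixel change 6.83
box mean pixel change 6.77
the job is handed in; nothing more can be done
```

I lifted the divider out and seated it in the blue bin's slot. Then I tipped the splint up against the hood edge, drew it out, and held it clear of the carton. I handed in at about 14 s; no verdict is reported.

**Divider:** its middle triangulates to about (0.518, -0.352) against a slot measured at (0.517, -0.349). The ear tops stand at 0.067–0.070 m, where 0.070 is fully seated. The gripper is clear of it.

**Splint at the tilt:** about 18.5° by the side view, with the front end at about 0.134 m and the back at about 0.045 m.

**Splint at the end:** the ends are at about 0.25 m (back) and 0.33 m (front). It is gripped at 29 mm opening with 70 N commanded, and the arm is still (joint speed 0.004 rad/s).

**Bystanders:** the pictures show the jar, tape and box where they were. Mean pixel change in their regions was 6–7 levels for all three. I took that as image noise but had no unchanged patch to compare it with.

**Disagreements:**
- My slot estimates from the rim corners and the ribs differed by up to 6 mm along the bin's length at first. A later rib-edge check agreed to about 1 mm.
- The splint's top measured 0.041–0.045 m against 0.038 m in the text. I gripped by the text's height, and the grip closed correctly.

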